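# Open the pump's oil filler

### The arm

A 6-joint arm with a two-finger parallel gripper is mounted at the origin on the work surface. World frame = base frame: x ahead of the robot, y to its left, z up, the work surface at z = 0. Lengths are in m, angles in rad, forces in N, time in s.
With the tool pointing down it reaches from about 0.35 to 0.975 m from the base axis. Payload 4.9 kg.
Tool frame: the origin (TCP) lies on the centre line of the jaws, within the pads' length; the fingertips stand 11 mm ahead of it and the grasp point (between the pads) lies 8 mm behind it (manip.finger_overhang is the distance from the TCP to the fingertips, in m); y points along the fingers, z is the direction in which the jaws open and shut, and the axes are right-handed (so a half turn about y gives the same grasp; the last joint's range is limited). The gripper opens to 85 mm and grips with 20 to 120 N. Pads are 22 mm wide; open, the fingers measure 114 mm over their backs; the gripper's body (76 mm by 85 mm) begins 54 mm behind the grasp point. The pads swing forward as they close: fully open they stand 13 mm farther back than shut.
Start: joints at [-1.244, 0.053, 1.613, -0, 1.476, -0.119], TCP at [0.269, -0.564, 0.242] pointing down, gripper open.
Joint ranges: [-3.01, 3.01], [-1.01, 2.22], [0.06, 2.58], [-1.02, 4.17], [0.09, 2.62], [-3.14, 3.14]. Speed limits (rad/s): [2.57, 2.57, 3.14, 3.14, 3.14, 3.14].

### API

Orientations are given as a unit quaternion [w, x, y, z].
In Python, from plant import readout, cams, workorder, manip gives the robot as it stands.
- The arm moves only by the tool play_rows, never from a script. Its arguments are lists of equal length, an entry for each row: "slide": the shift along the tool's x, y, z in cm, a list of three; "yaw": the turn about the tool's y in degrees; "grip": the closure, from -1 (fully open) to 1 (shut), so that 0 is half open. In form: {"slide": [[x, y, z], ...], "yaw": [yaw, ...], "grip": [grip, ...]}. A call has 1 to 12 rows; each row shifts and turns the commanded pose from where the row before left it, along the tool's axes as they then stand; what a row does not reach is not made up. A row lasts 1/10 s, in which the tool goes at most 50 mm and 8.59 degrees, less where a joint would pass 70% of its speed; a pose out of reach is approached as far as the arm can. A call with a gripper value outside its range is refused whole. The fingers move at their own pace and stop on an object; the grip force is fixed at half the most. Time passes only in rows, so rows that do not move let the fingers close. It gives the time, the measured TCP pose, the force and the opening at its end, in the units of the state.
- readout.state(): the state, without advancing time (a new reading comes with each control period).
- cams.grab_frame(name): name is "scene" or "top" or "wrist"; returns a dict with "image" (420x560x3 uint8, red, green, blue), "mtx" (3x3 intrinsics, pixels), "R" (3x3) and "t" (3): a world point X has camera coordinates R X + t; the wrist camera has in their place "mount" (4x4, takes a point from camera to tool coordinates, whose origin is the TCP and whose axes are the tool frame's). Camera axes: x right, y down, z forward; pixel columns grow to the right and rows downward; lengths in m; the calibration is good to about 2 mm. A picture is of the moment at which its call begins: read the wrist's pose just before it. There is no depth.
- workorder.job_done(): hands the job in, once; it reports no verdict.
The state is a dict: "time": time; "joint_pos": joint angles; "joint_vel": joint speeds; "joint_efforts": joint torques, N m; "tool_pos": TCP position; "tool_rot": TCP orientation; "contact_force": force on the tool from outside, world axes, zero at the start; "ft_torque": the same for the moment, N m; "gripper_width": opening from 0.0 (shut) to 1.0 (fully open).
Only numpy, scipy, OpenCV 4.12 (cv2) and the standard library are available. Lean on these libraries where they do the work, as an engineer would, in place of code of your own. Each camera call takes 0.05 s, during which the arm holds its last target.

### The job

The pressure-washer pump on the bench is being serviced: first put the spent strainer standing on its deck into the blue scrap crate and let go of it. Then take the red oil filler cap off: it is a quarter-turn cap and nobody knows which way it loosens, so try both ways, turn it about a quarter turn the way it gives and lift it off. Finish still holding the cap in the gripper, upright and still, about 8 cm straight above its filler neck; do not put it down, and leave the other things on the bench where they are.

Things in the scene. Friction and masses are not known exactly. Their poses are not given: they have to be found in the camera images.
- pump: Pump unit, fixed, origin under it at bench height, z up, turned by up to 0.45 rad: grey crankcase with a flat deck 90 mm above the bench (deck x -130 to +50, y -95 to +95 mm in the pump's frame); behind it (+x) a yellow motor lying along x, 148 mm wide, 171 mm high at its top box. The filler neck and the strainer stand on the deck.
- neck_rim (a point): Centre of the rim (120 mm above the bench) of the filler neck on the deck, a tube 58 mm across, 30 mm tall; axes as the pump's. Lips in it hold the cap's lugs, so that it lifts only 2 mm. One way (either; it cannot be seen) the cap meets a hard stop after 3 to 10 degrees; the other way it turns freely, and turned by 60 to 115 degrees it lifts straight off.
- cap: Red oil filler cap, about 80 g. Origin at the centre of its flange's underside (on the neck's rim while seated), z up. Flange 62 mm across, 8 mm thick; on it an upright bar grip 16 mm thick (cap's x), 46 mm long (cap's y), 8 to 38 mm above the origin. Below, a stem 28 mm across, 19 mm long, with two lugs. Starts with its axes along the pump's within 0.02 rad.
- cap_grip (a point): Centre of the cap's bar grip, half-way up the bar, 23 mm above the cap's origin (143 mm above the bench while seated); axes as the cap's: the bar is 16 mm thick along x.
- strainer_mid (a point): Centre (half-way up) of the spent strainer: a brown cylinder with black ends, 34 mm across, 60 mm tall, about 60 g, standing upright on the pump's deck (centre 120 mm above the bench), 80 to 95 mm to the +y side of the filler neck in the pump's frame. Its z axis runs along the cylinder.
- strainer: The same strainer; origin at the centre of its underside.
- crate: Blue open scrap crate, fixed to the bench: 200 mm (x) by 240 mm (y) outside, 90 mm high, walls and floor 6 mm. Origin under its centre at bench height, z up.
- spray_can: Bystander: spray can, 54 mm across, 170 mm tall. Leave it where it is.
- grease: Bystander: grease jar, 72 mm across, 70 mm tall. Leave it where it is.
- wrench: Bystander: steel wrench lying flat. Leave it where it is.
- driver: Bystander: screwdriver lying flat. Leave it where it is.
- tape: Bystander: orange tape measure, 75 x 70 x 36 mm. Leave it where it is.
Things that resemble listed ones, but are neither listed nor needed, are in the scene too. What is shaped like the strainer but purple or turquoise is not meant.

How it is judged:
On the way, in this order (a step that is already met when the one before it is completed fails the run):
1. the spent strainer lies in the scrap crate, let go, the cap still on its neck (x of strainer_mid in the frame of crate between -0.095 and 0.095 m and y of strainer_mid in the frame of crate between -0.115 and 0.115 m and z of strainer_mid in the frame of crate below 0.07 m and linear speed of strainer below 0.05 m/s and contact force between strainer and the fingers below 0.05 N and z of cap in the frame of neck_rim below 0.006 m), for 0.2 s.
2. the cap is off the neck, held by the fingers (z of cap in the frame of neck_rim between 0.05 and 0.15 m and horizontal distance between cap and neck_rim below 0.05 m and angle between cap's own z axis and vertical below 0.35 rad and contact force between cap and the fingers above 1 N), for 0.2 s.
At the end, for the whole second after the job is handed in: The strainer is at rest and released inside the crate (centre within its walls and below 70 mm); the cap is gripped by the fingers (over 1 N), its flange 50 to 150 mm above the neck's rim, within 50 mm sideways of the neck's axis, upright within 0.35 rad and still (under 30 mm/s) (all of step 2 and x of strainer_mid in the frame of crate between -0.095 and 0.095 m and y of strainer_mid in the frame of crate between -0.115 and 0.115 m and z of strainer_mid in the frame of crate below 0.07 m and linear speed of strainer below 0.05 m/s and contact force between strainer and the fingers below 0.05 N and linear speed of cap below 0.03 m/s); the arm keeps its last pose, push and grip.
It fails at once if one of the bystanders on the bench is moved more than 40 mm (distance of any of spray_can, grease, wrench, driver, tape from where it was at the start of the episode above 0.04 m).
It also fails if it takes over 61 s, if anything falls off the work surface, if the arm or the gripper's body presses on something with over 40 N, if the wrist force passes 120 N, or if a joint passes its speed limit or range.

## Working session

There is one attempt and no reset: what is moved stays moved. The work goes in short steps, Python scripts to look and compute and a tool call to move; the robot and the scene stay as the last step left them, time stands still between calls to the robot, and variables do not carry over. Pictures are saved under pics/ and viewed, and the job is handed in when it is done.

Besides the shell and the picture viewer there is one more tool, called as name(argument=value, ...), one argument or row to a line, values as JSON. play_rows: Moves the arm, as the interface text tells. Its arguments: {"type":"object","properties":{"slide":{"type":"array","items":{"type":"array","items":{"type":"number"}}},"yaw":{"type":"array","items":{"type":"number"}},"grip":{"type":"array","items":{"type":"number"}}},"required":["slide","yaw","grip"]}

```bash
mkdir -p pics; ls
python3 - <<'E'
from plant import readout, cams, manip
import cv2
s=readout.state();print(s)
print(manip.finger_overhang)
for n in ["scene","top"]:
    f=cams.grab_frame(n);cv2.imwrite(f"pics/{n}0.png",f["image"][:,:,::-1])
    print(n,f["mtx"],f["R"],f["t"])
f=cams.grab_frame("wrist");print(f["mtx"],f["mount"])
E
```

```text
pics
{'time': 0.0, 'joint_pos': array([-1.24399383e+00,  5.33641074e-02,  1.61432311e+00,  5.85299980e-06,
        1.47600128e+00, -1.19007925e-01]), 'joint_vel': array([ 6.75973668e-04,  6.47104907e-06,  1.70728169e-03, -7.27172904e-04,
       -8.04967145e-04,  1.62855172e-03]), 'joint_efforts': array([ 7.69976687e-04, -3.93688095e+01, -3.70170450e+01, -1.45359104e-04,
        7.05546045e-03,  1.25467321e-05]), 'tool_pos': array([ 0.26929244, -0.56333011,  0.24104112]), 'tool_rot': array([ 0.15624069, -0.15639029,  0.69034936, -0.68887494]), 'contact_force': array([-1.10864585,  0.15954776,  0.55474741]), 'ft_torque': array([-0.05628411,  0.01821068,  0.02801147]), 'gripper_width': 0.9969371940147087}
0.011
scene [[488.71663793   0.         287.15106544]
 [  0.         488.71663793 205.32163101]
 [  0.           0.           1.        ]] [[-0.82764373  0.56117103 -0.00964013]
 [ 0.35687158  0.51292044 -0.78074023]
 [-0.43318417 -0.64961504 -0.62478138]] [ 0.42730528 -0.08590125  1.58803278]
top [[379.92680307   0.         273.61433247]
 [  0.         379.92680307 207.73724492]
 [  0.           0.           1.        ]] [[ 0.01381174 -0.99979788  0.01460975]
 [-0.98940699 -0.01577693 -0.14430835]
 [ 0.14450968 -0.01246184 -0.98942491]] [-0.02678289  0.51125968  1.18204327]
[[310.78532675   0.         276.16112598]
 [  0.         310.78532675 210.7573442 ]
 [  0.           0.           1.        ]] [[ 1.04661434e-03  9.53808070e-01  3.00414830e-01 -7.59023637e-02]
 [ 7.54773323e-06 -3.00415002e-01  9.53808590e-01 -1.31238965e-01]
 [ 9.99999452e-01 -9.96002296e-04 -3.21617738e-04  1.55080976e-04]
 [ 0.00000000e+00  0.00000000e+00  0.00000000e+00  1.00000000e+00]]
```

View pics/scene0.png

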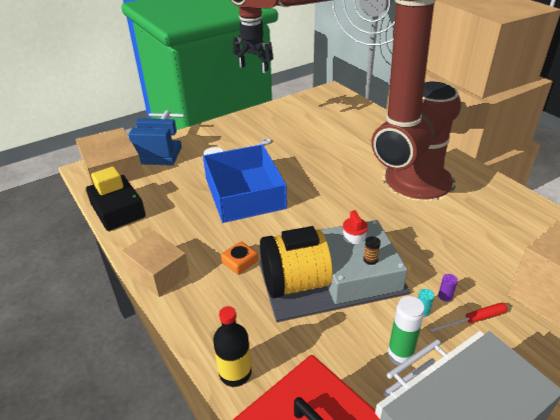

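View pics/top0.png

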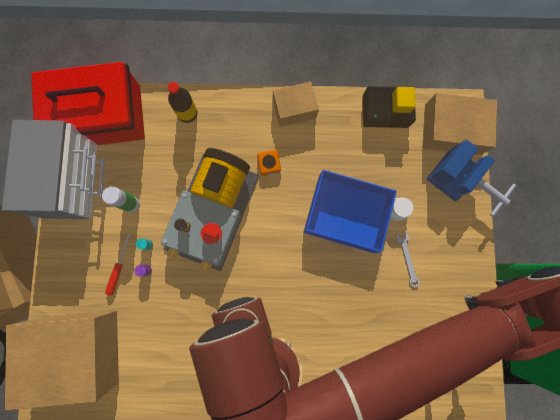

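The scene view has the brown/black strainer at about (371,250) and the red cap at (355,228), both on the grey deck. In the top view they are at about (181,226) and (211,233). The turquoise (425,300) and purple (448,288) look-alikes stand on the bench and are not meant. I'll enlarge to confirm.

```bash
cat > h.py <<'E'
import numpy as np, cv2
from plant import readout, cams
from scipy.spatial.transform import Rotation as Ro
def ray(f,u,v):
    d=f["R"].T@np.linalg.inv(f["mtx"])@np.array([u,v,1.]); return -f["R"].T@f["t"], d
def onz(f,u,v,z):
    c,d=ray(f,u,v); return c+d*(z-c[2])/d[2]
def tri(fs,uv):
    A=np.zeros((3,3));b=np.zeros(3)
    for f,p in zip(fs,uv):
        c,d=ray(f,*p); d/=np.linalg.norm(d);P=np.eye(3)-np.outer(d,d);A+=P;b+=P@c
    return np.linalg.solve(A,b)
def proj(f,X):
    p=f["mtx"]@(f["R"]@np.asarray(X,float)+f["t"]);return p[:2]/p[2]
def wristf(pos,q):
    f=cams.grab_frame("wrist")
    T=np.eye(4);T[:3,:3]=Ro.from_quat(np.array(q)[[1,2,3,0]]).as_matrix();T[:3,3]=pos
    M=np.linalg.inv(T@f["mount"]);f["R"]=M[:3,:3];f["t"]=M[:3,3];return f
def rot(s): return Ro.from_quat(np.array(s["tool_rot"])[[1,2,3,0]]).as_matrix()
def comps(m,amin=15):
    n,l,st,c=cv2.connectedComponentsWithStats(m.astype(np.uint8))
    return [(st[i].tolist(),c[i].round(1).tolist()) for i in range(1,n) if st[i][4]>=amin]
E
python3 - <<'E'
from h import *
s=cams.grab_frame("scene");t=cams.grab_frame("top")
a=cv2.resize(s["image"][195:325,245:415],None,fx=4,fy=4,interpolation=cv2.INTER_CUBIC)[:,:,::-1]
b=cv2.resize(t["image"][140:275,150:270],None,fx=4,fy=4,interpolation=cv2.INTER_CUBIC)[:,:,::-1]
cv2.imwrite("pics/cs.png",a);cv2.imwrite("pics/ct.png",b)
R=rot(readout.state());print(R.round(3))
E
```

```text
[[-0.902 -0.     0.431]
 [-0.431  0.001 -0.902]
 [-0.    -1.    -0.001]]
```

View pics/cs.png

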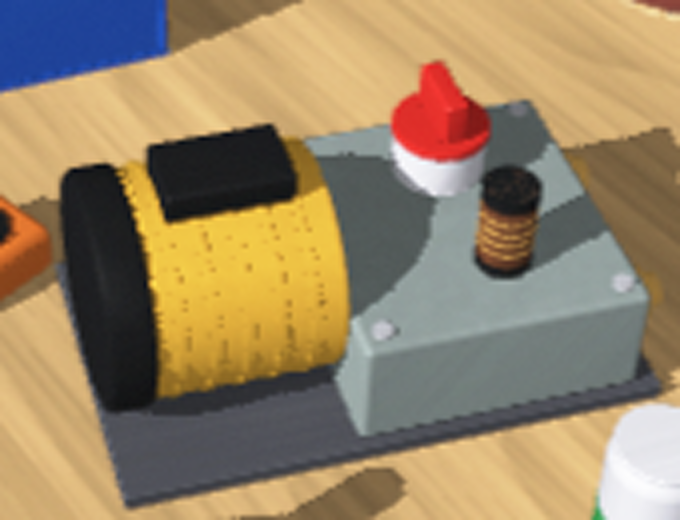

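View pics/ct.png

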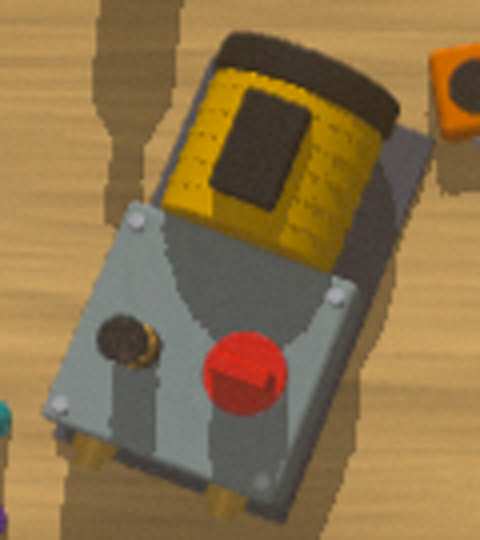

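The crops confirm it: the brown ribbed cylinder with black ends is on the deck, crop (123,341). Its neighbour is the red cap with the bar grip, at (245,373). Next I'll measure.

Run:
```python
from h import *
s=cams.grab_frame("scene");t=cams.grab_frame("top")
ct=lambda x,y:(150+(x+.5)/4-.5,140+(y+.5)/4-.5)
cs=lambda x,y:(245+(x+.5)/4-.5,195+(y+.5)/4-.5)
# bolts ct (order: +y+x, -y+x, +y-x, -y-x)
B=[onz(t,*ct(*p),.093)[:2] for p in [(137,220),(337,296),(60,404),(262,480)]]
print(np.round(B,4))
for i,j in[(2,0),(3,1)]: d=B[i]-B[j];print("x-axis yaw",np.arctan2(-d[1],-d[0]))
for i,j in[(0,1),(2,3)]: d=B[i]-B[j];print("yaw",np.arctan2(-d[0],d[1]))
print("strainer top z.15",onz(t,*ct(123,341),.15),onz(s,*cs(513,187),.15),tri([t,s],[ct(123,341),cs(513,187)]))
im=t["image"].astype(int)
m=(im[...,0]>140)&(im[...,1]<70)&(im[...,2]<70)
for st,c in comps(m):
    if 190<c[0]<230 and 220<c[1]<250: 
        print(st,c,onz(t,*c,.13))
im=s["image"].astype(int)
m=(im[...,0]>140)&(im[...,1]<70)&(im[...,2]<70)
# crate corners
for n,f in(("t",t),("s",s)):
    h=cv2.cvtColor(f["image"],cv2.COLOR_RGB2HSV)
    m=cv2.inRange(h,(105,120,50),(130,255,255))
    for st,c in comps(m,800):
        print(n,st,c)
        x,y,w,hh,_=st
        mm=np.zeros_like(m);mm[y:y+hh,x:x+w]=m[y:y+hh,x:x+w]
        k=max(cv2.findContours(mm,0,2)[0],key=cv2.contourArea)
        r=cv2.approxPolyDP(cv2.convexHull(k),4,True)[:,0]
        print([(p.tolist(),onz(f,*p,.09).round(3).tolist()) for p in r])
# bar crop
cv2.imwrite("pics/c2.png",cv2.resize(t["image"][215:250,192:232],None,fx=14,fy=14,interpolation=cv2.INTER_CUBIC)[:,:,::-1])
cv2.imwrite("pics/c3.png",cv2.resize(s["image"][205:280,330:395],None,fx=8,fy=8,interpolation=cv2.INTER_CUBIC)[:,:,::-1])
```

```text
[[0.5397 0.2572]
 [0.4834 0.1025]
 [0.3982 0.3082]
 [0.3437 0.1545]]
x-axis yaw -0.3460680536927335
x-axis yaw -0.35657730112709995
yaw -0.34898133679494014
yaw -0.34090198249996906
strainer top z.15 [0.44098009 0.25009129 0.15      ] [0.44340162 0.25112734 0.15      ] [0.44154152 0.25012827 0.14823084]
[201, 223, 21, 16, 218] [210.9, 230.0] [0.42920339 0.1648641  0.13      ]
t [435, 140, 59, 51, 1305] [465.5, 164.7]
[([466, 140], [0.731, -0.626, 0.09]), ([493, 159], [0.67, -0.709, 0.09]), ([471, 190], [0.57, -0.632, 0.09]), ([435, 172], [0.625, -0.522, 0.09])]
t [305, 170, 91, 83, 5031] [351.0, 212.2]
[([323, 170], [0.625, -0.171, 0.09]), ([395, 190], [0.566, -0.395, 0.09]), ([381, 251], [0.377, -0.346, 0.09]), ([305, 230], [0.437, -0.115, 0.09])]
s [127, 17, 54, 148, 2260] [151.8, 126.9]
[([127, 17], [0.289, -1.862, 0.09]), ([173, 120], [0.551, -0.666, 0.09]), ([180, 147], [0.606, -0.486, 0.09]), ([172, 164], [0.668, -0.409, 0.09]), ([141, 163], [0.744, -0.469, 0.09]), ([130, 140], [0.724, -0.622, 0.09])]
s [203, 145, 84, 77, 4706] [244.5, 182.6]
[([263, 145], [0.379, -0.341, 0.09]), ([285, 183], [0.437, -0.126, 0.09]), ([286, 207], [0.497, -0.032, 0.09]), ([222, 221], [0.669, -0.08, 0.09]), ([203, 156], [0.569, -0.394, 0.09])]
```

View pics/c2.png

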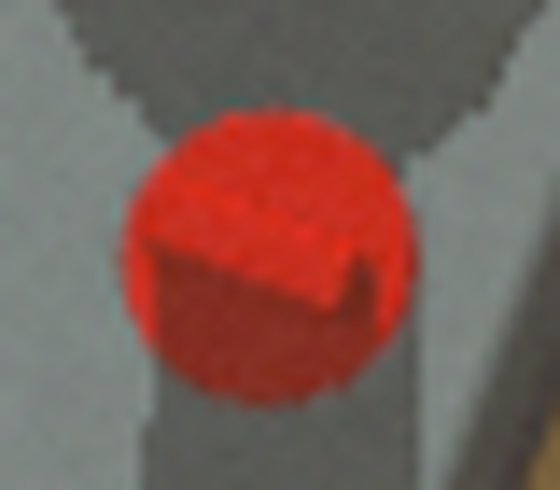

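View pics/c3.png

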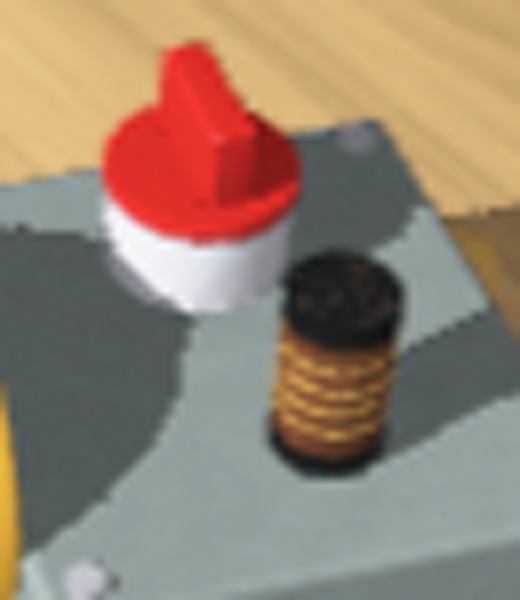

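```bash
cat >> h.py <<'E'
def to_tool(*pts):
    s=readout.state();R=rot(s);p=s["tool_pos"]
    for q in pts:
        q=np.array(q);print("-> ",q,"tool cm",(R.T@(q-p)*100).round(2));p=q
def st():
    s=readout.state();R=rot(s)
    print("t",round(s["time"],2),"pos",s["tool_pos"].round(4),"zang",np.arctan2(R[1,2],R[0,2]).round(4),"ydir",R[:,1].round(3),"F",s["contact_force"].round(1),"w",round(s["gripper_width"],3),"j",s["joint_pos"].round(2))
E
python3 - <<'E'
from h import *
t=cams.grab_frame("top")
print(onz(t,210.8,232.9,.127)); st()
to_tool((.47,-.36,.30),(.45,.2,.30))
E
```

```text
[0.42092634 0.1652912  0.127     ]
t 0.4 pos [ 0.2695 -0.5638  0.2421] zang -1.125 ydir [-0.  0. -1.] F [ 0.7 -0.6  0.1] w 0.999 j [-1.24  0.05  1.61 -0.    1.48 -0.12]
->  [ 0.47 -0.36  0.3 ] tool cm [-26.88  -5.78  -9.75]
->  [0.45 0.2  0.3 ] tool cm [-2.234e+01  2.000e-02 -5.139e+01]
```

play_rows(
  slide=[
    [-3.4,-0.7,-1.2],
    [-3.4,-0.7,-1.2],
    [-3.4,-0.7,-1.2],
    [-3.4,-0.7,-1.2],
    [-3.4,-0.7,-1.2],
    [-3.4,-0.7,-1.2],
    [-3.4,-0.7,-1.2],
    [-3.4,-0.7,-1.2],
  ],
  yaw=[0,0,0,0,0,0,0,0],
  grip=[-1,-1,-1,-1,-1,-1,-1,-1],
)

```text
time: 1.2
tool_pos: [0.4744, -0.3588, 0.2988]
tool_rot: [-0.156, 0.156, -0.689, 0.69]
contact_force: [0.5, -0.4, 0.3]
gripper_width: 0.998
```

play_rows(
  slide=[
    [-1.8,0,-4.2],
    [-1.8,0,-4.2],
    [-1.8,0,-4.2],
    [-1.8,0,-4.2],
    [-1.8,0,-4.2],
    [-1.8,0,-4.2],
    [-1.8,0,-4.2],
    [-1.8,0,-4.2],
    [-1.8,0,-4.2],
    [-1.8,0,-4.2],
    [-1.8,0,-4.2],
    [-1.8,0,-4.2],
  ],
  yaw=[0,0,0,0,0,0,0,0,0,0,0,0],
  grip=[-1,-1,-1,-1,-1,-1,-1,-1,-1,-1,-1,-1],
)

```text
time: 2.4
tool_pos: [0.4506, 0.1898, 0.2987]
tool_rot: [-0.157, 0.156, -0.69, 0.69]
contact_force: [1.1, -0.4, -0.1]
gripper_width: 1.004
```

play_rows(
  slide=[
    [0,0,0],
    [0,0,0],
    [0,0,0],
    [0,0,0],
    [0,0,0],
    [0,0,0],
    [0,0,0],
  ],
  yaw=[-7.5,-7.5,-7.5,-7.5,-7.5,-7,0],
  grip=[-1,-1,-1,-1,-1,-1,-1],
)

```text
time: 3.1
tool_pos: [0.4511, 0.1879, 0.2984]
tool_rot: [-0.406, 0.406, -0.579, 0.579]
contact_force: [0.1, 0.5, -0.0]
gripper_width: 1.0
```

Run:
```python
from h import *
st()
s=readout.state();f=wristf(s["tool_pos"],s["tool_rot"])
cv2.imwrite("pics/w1.png",f["image"][:,:,::-1])
print(proj(f,(.442,.2505,.15)),proj(f,(.421,.165,.128)))
np.savez("w1.npz",**f)
```

```text
t 3.1 pos [0.4511 0.1879 0.2984] zang -0.3485 ydir [ 0.  0. -1.] F [ 0.1  0.5 -0. ] w 1.0 j [ 0.24 -0.31  1.85  0.    1.6   0.59]
[242.72032625 137.18128582] [256.92804855 222.68154473]
```

View pics/w1.png

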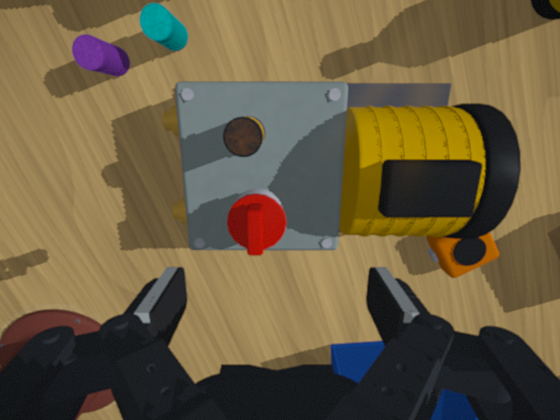

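The wrist view shows the strainer's black top at (242,136), the cap flange at (257,221) and its bar at (255,230). These are within 2 px of my projections, and the jaw axis is aligned with the deck.

Run:
```python
from h import *
f=dict(np.load("w1.npz"));im=f["image"].astype(int)
g=cv2.GaussianBlur(cv2.cvtColor(f["image"],cv2.COLOR_RGB2GRAY),(3,3),0)
m=((im.max(2)<95)&((im[...,0]-im[...,2])>=8)); 
for stt,c in comps(m,200):
    if 220<c[0]<265 and 110<c[1]<160: print("strainer",stt,c,onz(f,*c,.15))
c=cv2.HoughCircles(g[105:165,210:280],cv2.HOUGH_GRADIENT,1,50,param1=100,param2=12,minRadius=15,maxRadius=26);print(c)
if c is not None: print(onz(f,c[0,0,0]+210,c[0,0,1]+105,.15))
m=(im[...,0]>120)&(im[...,1]<70)&(im[...,2]<70);m[:180]=0;m[260:]=0
ys,xs=np.where(m);m2=m.copy();
k=[p for p in comps(m,500)];print(k)
# flange edges: leftmost/rightmost/top -> centre
rows=[(v,xs[ys==v].min(),xs[ys==v].max()) for v in range(ys.min(),ys.max()+1)]
w=max(r[2]-r[1] for r in rows);v=[r for r in rows if r[2]-r[1]>=w-1];print(w,v,ys.min(),ys.max())
pts=np.array([(a,v) for v,a,b in rows if v<232]+[(b,v) for v,a,b in rows if v<232],float)
A=np.c_[pts,np.ones(len(pts))];q=np.linalg.lstsq(A,(pts**2).sum(1),rcond=None)[0];print("circle",q[:2]/2,np.sqrt(q[2]+(q[:2]**2).sum()/4),onz(f,*(q[:2]/2),.128))
bar=[(v,xs[ys==v].min(),xs[ys==v].max()) for v in range(249,ys.max()+1)];print("bar end",bar, onz(f,(bar[2][1]+bar[2][2])/2,252,.158))
for p in[(187,95),(334,96),(199,243),(326,243)]:print(onz(f,*p,.093).round(4))
cv2.imwrite("pics/w1c.png",cv2.resize(f["image"][100:265,170:350],None,fx=3.3,fy=3.3,interpolation=cv2.INTER_CUBIC)[:,:,::-1])
```

```text
strainer [224, 117, 39, 39, 1044] [242.7, 136.5] [0.44220068 0.25104754 0.15      ]
[[[32.5 31.5 20.4]]]
[0.44203583 0.25110764 0.15      ]
[([231, 194, 56, 61, 1973], [262.3, 222.0])]
238 [(247, np.int64(248), np.int64(486)), (248, np.int64(248), np.int64(486)), (249, np.int64(248), np.int64(486)), (250, np.int64(248), np.int64(486))] 194 259
circle [261.60654983 213.85222472] 22.213823995664377 [0.42892919 0.17228894 0.128     ]
bar end [(249, np.int64(248), np.int64(486)), (250, np.int64(248), np.int64(486)), (251, np.int64(248), np.int64(451)), (252, np.int64(248), np.int64(450)), (253, np.int64(248), np.int64(450)), (254, np.int64(249), np.int64(485)), (255, np.int64(442), np.int64(442)), (256, np.int64(443), np.int64(443)), (257, np.int64(443), np.int64(483)), (258, np.int64(444), np.int64(451)), (259, np.int64(444), np.int64(444))] [0.49898185 0.11630895 0.158     ]
[0.3974 0.3069 0.093 ]
[0.5375 0.2548 0.093 ]
[0.3416 0.1537 0.093 ]
[0.4816 0.1026 0.093 ]
```

View pics/w1c.png

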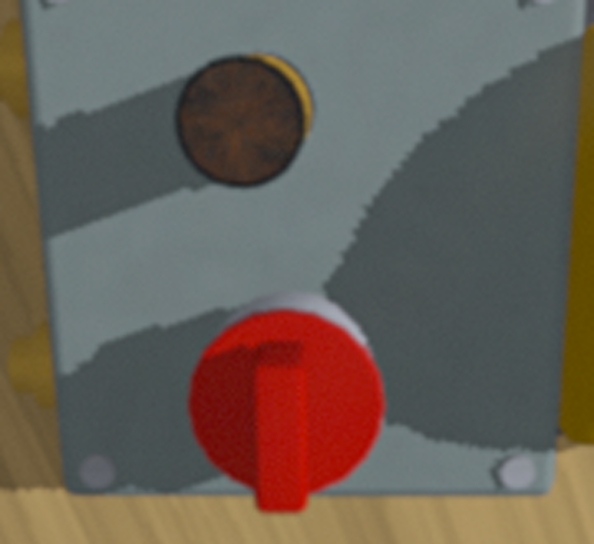

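Run:
```python
from h import *
f=dict(np.load("w1.npz"))
print(onz(f,256.2,221,.128),onz(f,254.9,232.4,.158))
to_tool((.442,.251,.298),(.442,.251,.122))
```

```text
[0.42095718 0.16696863 0.128     ] [0.42125416 0.1660403  0.158     ]
->  [0.442 0.251 0.298] tool cm [-5.62  0.04 -3.02]
->  [0.442 0.251 0.122] tool cm [ 0.  17.6 -0. ]
```

play_rows(
  slide=[
    [-2.8,0,-1.5],
    [-2.8,0,-1.5],
    [0,3.5,0],
    [0,3.5,0],
    [0,3.5,0],
    [0,3.0,0],
    [0,2.0,0],
    [0,1.1,0],
    [0,1.0,0],
    [0,0,0],
  ],
  yaw=[0,0,0,0,0,0,0,0,0,0],
  grip=[-1,-1,-1,-1,-1,-1,-1,-1,-1,-1],
)

```text
time: 4.15
tool_pos: [0.4416, 0.2506, 0.1215]
tool_rot: [0.405, -0.406, 0.579, -0.579]
contact_force: [-0.3, 0.7, 0.1]
gripper_width: 0.995
```

play_rows(
  slide=[
    [0,0,0],
    [0,0,0],
    [0,0,0],
    [0,0,0],
    [0,0,0],
    [0,0,0],
    [0,0,0],
    [0,0,0],
  ],
  yaw=[0,0,0,0,0,0,0,0],
  grip=[1,1,1,1,1,1,1,1],
)

```text
time: 4.95
tool_pos: [0.4427, 0.2511, 0.1235]
tool_rot: [-0.406, 0.405, -0.579, 0.579]
contact_force: [0.0, 0.3, 4.7]
gripper_width: 0.382
```

Run:
```python
from h import *
st()
s=readout.state();f=wristf(s["tool_pos"],s["tool_rot"])
cv2.imwrite("pics/w2.png",f["image"][:,:,::-1])
```

```text
t 4.95 pos [0.4427 0.2511 0.1235] zang -0.3484 ydir [ 0.002  0.001 -1.   ] F [0.  0.3 4.7] w 0.382 j [ 0.37 -0.12  1.99  0.    1.27  0.72]
```

View pics/w2.png

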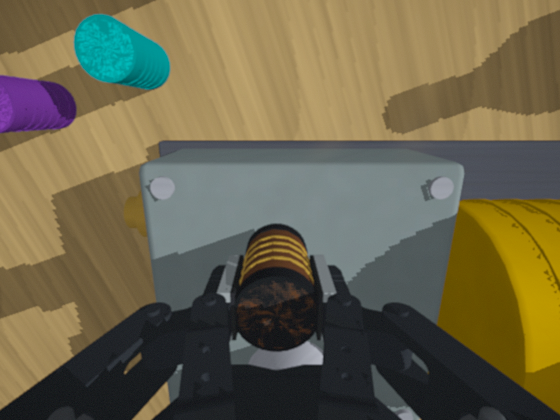

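The strainer is between the pads at (275,290), with opening 0.38, about 33 mm. Next: lift and carry it over the crate.

Run:
```python
from h import *
to_tool((.442,.251,.28),(.501,-.257,.28),(.501,-.257,.05))
```

```text
->  [0.442 0.251 0.28 ] tool cm [ 1.000e-02 -1.566e+01 -4.000e-02]
->  [ 0.501 -0.257  0.28 ] tool cm [ 4.573e+01 -3.000e-02  2.289e+01]
->  [ 0.501 -0.257  0.05 ] tool cm [ 0.03 23.   -0.03]
```

play_rows(
  slide=[
    [0,-1.0,0],
    [0,-2.0,0],
    [0,-3.2,0],
    [0,-3.2,0],
    [0,-3.2,0],
    [0,-3.0,0],
  ],
  yaw=[0,0,0,0,0,0],
  grip=[1,1,1,1,1,1],
)

```text
time: 5.6
tool_pos: [0.4415, 0.2506, 0.2795]
tool_rot: [0.406, -0.406, 0.579, -0.579]
contact_force: [0.4, 0.4, -0.3]
gripper_width: 0.386
```

play_rows(
  slide=[
    [2.5,0,1.3],
    [3.9,0,1.9],
    [3.9,0,1.9],
    [3.9,0,1.9],
    [3.9,0,1.9],
    [3.9,0,2.0],
    [3.9,0,2.0],
    [3.9,0,2.0],
    [3.9,0,2.0],
    [3.9,0,2.0],
    [3.9,0,2.0],
    [3.9,0,2.0],
  ],
  yaw=[0,0,0,0,0,0,0,0,0,0,0,0],
  grip=[1,1,1,1,1,1,1,1,1,1,1,1],
)

```text
time: 6.8
tool_pos: [0.5018, -0.2558, 0.2779]
tool_rot: [0.406, -0.406, 0.58, -0.579]
contact_force: [0.7, -0.8, -0.3]
gripper_width: 0.382
```

Run:
```python
from h import *
st();to_tool((.501,-.257,.28),(.501,-.257,.05))
s=readout.state();f=wristf(s["tool_pos"],s["tool_rot"])
cv2.imwrite("pics/w3.png",f["image"][:,:,::-1])
```

```text
t 6.8 pos [ 0.5018 -0.2558  0.2779] zang -0.3487 ydir [-0.001  0.001 -1.   ] F [ 0.7 -0.8 -0.3] w 0.382 j [-0.6  -0.11  1.72  0.    1.54 -0.25]
->  [ 0.501 -0.257  0.28 ] tool cm [ 0.14 -0.21 -0.03]
->  [ 0.501 -0.257  0.05 ] tool cm [1.0e-02 2.3e+01 2.0e-02]
```

View pics/w3.png

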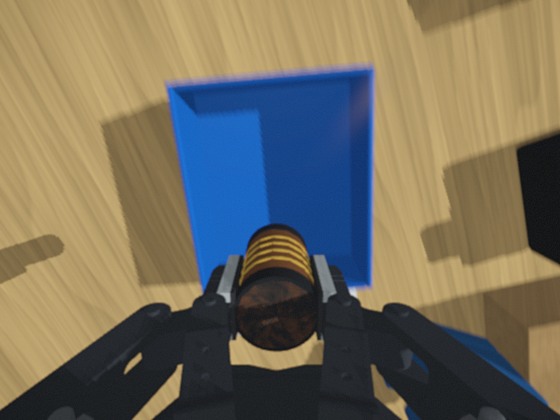

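play_rows(
  slide=[
    [0,2.0,0],
    [0,3.5,0],
    [0,3.5,0],
    [0,3.5,0],
    [0,3.5,0],
    [0,3.0,0],
    [0,2.0,0],
    [0,1.2,0],
    [0,0.6,0],
    [0,0,0],
    [0,0,0],
  ],
  yaw=[0,0,0,0,0,0,0,0,0,0,0],
  grip=[1,1,1,1,1,1,1,1,1,1,1],
)

```text
time: 7.95
tool_pos: [0.5031, -0.2547, 0.0516]
tool_rot: [-0.406, 0.406, -0.578, 0.58]
contact_force: [0.1, -0.3, -0.3]
gripper_width: 0.385
```

play_rows(
  slide=[
    [0,0,0],
    [0,0,0],
    [0,0,0],
    [0,0,0],
    [0,0,0],
    [0,0,0],
    [0,0,0],
    [0,0,0],
  ],
  yaw=[0,0,0,0,0,0,0,0],
  grip=[-1,-1,-1,-1,-1,-1,-1,-1],
)

```text
time: 8.75
tool_pos: [0.5022, -0.2541, 0.0502]
tool_rot: [0.406, -0.406, 0.579, -0.579]
contact_force: [0.8, 0.6, 0.3]
gripper_width: 0.998
```

play_rows(
  slide=[
    [0,-1.0,0],
    [0,-2.0,0],
    [0,-4,0],
    [0,-4,0],
    [0,-4,0],
    [0,-4,0],
    [0,-4,0],
    [0,0,0],
  ],
  yaw=[0,0,0,0,0,0,0,0],
  grip=[-1,-1,-1,-1,-1,-1,-1,-1],
)

```text
time: 9.55
tool_pos: [0.5048, -0.2558, 0.2895]
tool_rot: [-0.408, 0.404, -0.574, 0.584]
contact_force: [0.5, 0.7, 0.9]
gripper_width: 1.0
```

Run:
```python
from h import *
st();to_tool((.501,-.257,.28),(.421,.1665,.28),(.421,.1665,.22))
s=readout.state();f=wristf(s["tool_pos"],s["tool_rot"])
g=cams.grab_frame("scene")
cv2.imwrite("pics/w4.png",np.vstack([cv2.resize(f["image"],(400,300)),cv2.resize(g["image"][120:240,180:340],(400,300))])[:,:,::-1])
```

```text
t 9.55 pos [ 0.5048 -0.2558  0.2895] zang -0.3482 ydir [ 0.012 -0.008 -1.   ] F [0.5 0.7 0.9] w 1.0 j [-0.6  -0.12  1.7   0.    1.54 -0.25]
->  [ 0.501 -0.257  0.28 ] tool cm [ 0.24  0.94 -0.33]
->  [0.421  0.1665 0.28  ] tool cm [-37.08  -0.43 -21.97]
->  [0.421  0.1665 0.22  ] tool cm [-0.02  6.   -0.08]
```

View pics/w4.png

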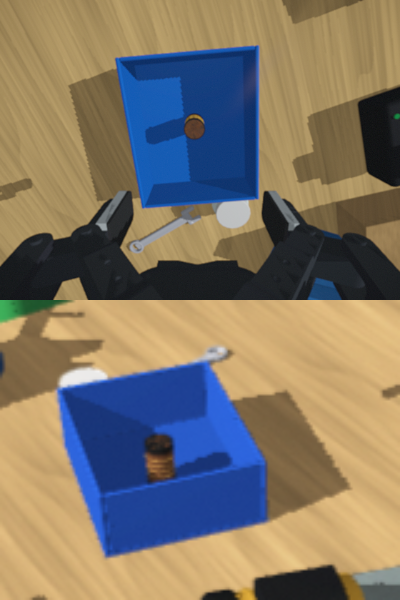

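The strainer stands upright in the crate, released: at (193,126) in the wrist half, (160,458) in the lower half. Next is the cap, with a closer look on the way.

play_rows(
  slide=[
    [-2.0,0,-1.2],
    [-2.7,0,-1.9],
    [-2.7,0,-1.9],
    [-2.7,0,-1.9],
    [-2.7,0,-1.9],
    [-2.7,0,-1.9],
    [-2.7,0,-1.9],
    [-2.7,0,-1.9],
    [-2.7,0,-1.9],
    [-2.7,0,-1.9],
    [-2.7,0,-1.9],
    [-2.0,0,-1.6],
  ],
  yaw=[0,0,0,0,0,0,0,0,0,0,0,0],
  grip=[-1,-1,-1,-1,-1,-1,-1,-1,-1,-1,-1,-1],
)

```text
time: 10.85
tool_pos: [0.4017, 0.1131, 0.2783]
tool_rot: [0.405, -0.407, 0.58, -0.578]
contact_force: [-0.1, -0.3, -0.1]
gripper_width: 0.999
```

play_rows(
  slide=[
    [0,3.0,0],
    [0,2.0,0],
    [0,0,0],
    [0,0,0],
  ],
  yaw=[0,0,0,0],
  grip=[-1,-1,-1,-1],
)

```text
time: 11.25
tool_pos: [0.4025, 0.1115, 0.2292]
tool_rot: [0.405, -0.407, 0.58, -0.579]
contact_force: [0.2, -0.6, -0.6]
gripper_width: 1.008
```

Run:
```python
from h import *
st();to_tool((.421,.1665,.23),(.421,.1665,.145))
s=readout.state();f=wristf(s["tool_pos"],s["tool_rot"]);np.savez("w5.npz",**f)
print(proj(f,(.421,.1665,.158)),proj(f,(.421,.1665,.128)))
cv2.imwrite("pics/w5.png",f["image"][:,:,::-1])
```

```text
t 11.25 pos [0.4025 0.1115 0.2292] zang -0.3485 ydir [-0.003 -0.    -1.   ] F [ 0.2 -0.6 -0.6] w 1.008 j [ 0.09 -0.47  2.08  0.    1.53  0.44]
->  [0.421  0.1665 0.23  ] tool cm [-5.8  -0.09 -0.14]
->  [0.421  0.1665 0.145 ] tool cm [-0.01  8.5   0.02]
[275.19403844 142.42866577] [275.41394938 138.65277696]
```

View pics/w5.png

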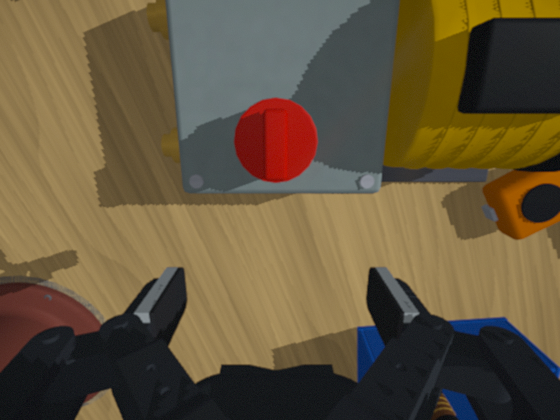

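The cap's flange is centred at (276,139) and the bar at (276,145), within 3 px of prediction. Going down on it now.

play_rows(
  slide=[
    [-2.9,0,-0.1],
    [-2.8,0,0],
    [0,2.5,0],
    [0,2.5,0],
    [0,1.5,0],
    [0,1.0,0],
    [0,1.0,0],
    [0,0,0],
    [0,0,0],
  ],
  yaw=[0,0,0,0,0,0,0,0,0],
  grip=[-1,-1,-1,-1,-1,-1,-1,-1,-1],
)

```text
time: 12.2
tool_pos: [0.4221, 0.1655, 0.146]
tool_rot: [-0.406, 0.405, -0.579, 0.579]
contact_force: [-0.1, -0.1, 0.2]
gripper_width: 1.001
```

play_rows(
  slide=[
    [0,0,0],
    [0,0,0],
    [0,0,0],
    [0,0,0],
    [0,0,0],
    [0,0,0],
    [0,0,0],
    [0,0,0],
    [0,0,0],
    [0,0,0],
  ],
  yaw=[0,0,0,0,0,0,0,0,0,0],
  grip=[1,1,1,1,1,1,1,1,1,1],
)

```text
time: 13.2
tool_pos: [0.4219, 0.1656, 0.1457]
tool_rot: [-0.406, 0.406, -0.579, 0.579]
contact_force: [0.1, -1.1, 3.7]
gripper_width: 0.175
```

Run:
```python
from h import *
st();print(readout.state()["ft_torque"])
s=readout.state();f=wristf(s["tool_pos"],s["tool_rot"])
cv2.imwrite("pics/w6.png",f["image"][:,:,::-1])
```

```text
t 13.2 pos [0.4219 0.1656 0.1457] zang -0.3483 ydir [ 0.001  0.    -1.   ] F [ 0.1 -1.1  3.7] w 0.175 j [ 0.21 -0.3   2.1  -0.    1.34  0.56]
[-0.06663902 -0.02137228 -0.02153729]
```

View pics/w6.png

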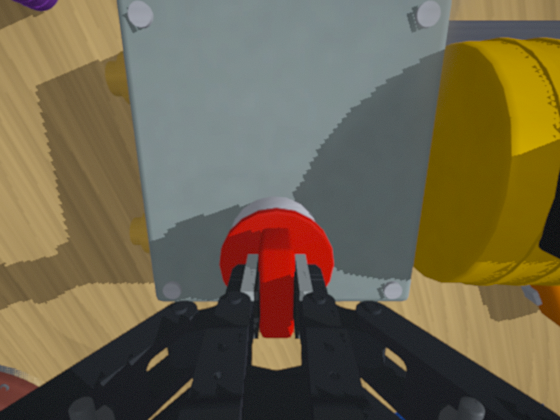

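The bar is gripped at (276,270), opening 0.175, about 15 mm. Testing the first direction gently.

play_rows(
  slide=[
    [0,0,0],
    [0,0,0],
    [0,0,0],
    [0,0,0],
  ],
  yaw=[3,3,0,0],
  grip=[1,1,1,1],
)

```text
time: 13.65
tool_pos: [0.4219, 0.1656, 0.1456]
tool_rot: [-0.375, 0.375, -0.599, 0.599]
contact_force: [-0.3, -0.1, 4.0]
gripper_width: 0.172
```

Run:
```python
from h import *
st();print(readout.state()["ft_torque"])
```

```text
t 13.65 pos [0.4219 0.1656 0.1456] zang -0.4521 ydir [ 0.001  0.    -1.   ] F [-0.3 -0.1  4. ] w 0.172 j [ 0.21 -0.3   2.1   0.    1.34  0.66]
[-0.00620701  0.03574086 -0.09284844]
```

play_rows(
  slide=[
    [0,0,0],
    [0,0,0],
    [0,0,0],
    [0,0,0],
  ],
  yaw=[2,2,2,0],
  grip=[1,1,1,1],
)

```text
time: 14.05
tool_pos: [0.422, 0.1656, 0.1457]
tool_rot: [-0.343, 0.343, -0.618, 0.618]
contact_force: [-0.0, -0.2, 4.1]
gripper_width: 0.171
```

Run:
```python
from h import *
st();print(readout.state()["ft_torque"])
```

```text
t 14.05 pos [0.422  0.1656 0.1457] zang -0.5571 ydir [ 0.001  0.    -1.   ] F [-0.  -0.2  4.1] w 0.171 j [ 0.21 -0.3   2.1  -0.    1.34  0.77]
[-0.01668626  0.04884568 -0.0606442 ]
```

It has turned 12° with under 0.1 Nm of torque, already past the 3–10° range where the stop would be, so it gives this way. Continuing to about a quarter turn.

play_rows(
  slide=[
    [0,0,0],
    [0,0,0],
    [0,0,0],
    [0,0,0],
    [0,0,0],
  ],
  yaw=[5,5,5,5,0],
  grip=[1,1,1,1,1],
)

```text
time: 14.55
tool_pos: [0.4219, 0.1656, 0.1456]
tool_rot: [-0.231, 0.231, -0.668, 0.668]
contact_force: [0.2, -0.2, 4.2]
gripper_width: 0.17
```

Run:
```python
from h import *
st();print(readout.state()["ft_torque"])
s=readout.state();f=wristf(s["tool_pos"],s["tool_rot"])
cv2.imwrite("pics/w7.png",f["image"][:,:,::-1])
```

```text
t 14.55 pos [0.4219 0.1656 0.1456] zang -0.9057 ydir [ 0.001  0.    -1.   ] F [ 0.2 -0.2  4.2] w 0.17 j [ 0.21 -0.3   2.1   0.    1.34  1.12]
[-0.04743187  0.04268965 -0.06646966]
```

View pics/w7.png

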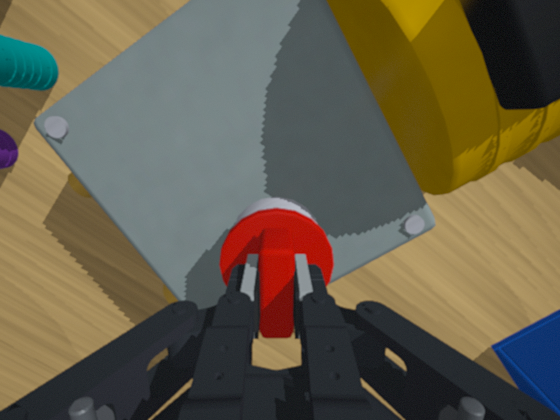

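The bar (276,270) is still square in the pads while the deck has turned in view, so the cap is turning with the gripper. Next: another 56° to about 88°, then lift slowly.

play_rows(
  slide=[
    [0,0,0],
    [0,0,0],
    [0,0,0],
    [0,0,0],
    [0,0,0],
    [0,0,0],
    [0,0,0],
    [0,0,0],
    [0,0,0],
  ],
  yaw=[7,7,7,7,7,7,7,7,0],
  grip=[1,1,1,1,1,1,1,1,1],
)

```text
time: 15.5
tool_pos: [0.4219, 0.1656, 0.1457]
tool_rot: [-0.11, 0.11, 0.699, -0.698]
contact_force: [0.8, -0.1, 4.9]
gripper_width: 0.175
```

play_rows(
  slide=[
    [0,-0.2,0],
    [0,-0.2,0],
    [0,-0.2,0],
    [0,0,0],
  ],
  yaw=[0,0,0,0],
  grip=[1,1,1,1],
)

```text
time: 15.9
tool_pos: [0.4215, 0.1655, 0.1511]
tool_rot: [0.11, -0.11, -0.698, 0.699]
contact_force: [-0.0, 0.6, -0.7]
gripper_width: 0.171
```

Run:
```python
from h import *
st();print(readout.state()["ft_torque"])
```

```text
t 15.9 pos [0.4215 0.1655 0.1511] zang -1.8836 ydir [-0. -0. -1.] F [-0.   0.6 -0.7] w 0.171 j [ 0.21 -0.3   2.09  0.    1.35  2.09]
[ 0.02230905  0.00344582 -0.02666159]
```

It rose 5 mm with only the cap's weight on the wrist, so it is free. Raising to 8 cm.

play_rows(
  slide=[
    [0,-0.5,0],
    [0,-0.7,0],
    [0,-1.0,0],
    [0,-1.2,0],
    [0,-1.2,0],
    [0,-1.2,0],
    [0,-0.9,0],
    [0,-0.5,0],
    [0,-0.2,0],
    [0,0,0],
    [0,0,0],
    [0,0,0],
  ],
  yaw=[0,0,0,0,0,0,0,0,0,0,0,0],
  grip=[1,1,1,1,1,1,1,1,1,1,1,1],
)

```text
time: 17.1
tool_pos: [0.4214, 0.1655, 0.2246]
tool_rot: [0.111, -0.11, -0.698, 0.699]
contact_force: [0.0, -0.3, 0.2]
gripper_width: 0.174
```

Run:
```python
from h import *
st()
s=readout.state();f=wristf(s["tool_pos"],s["tool_rot"])
g=cams.grab_frame("scene")
cv2.imwrite("pics/w8.png",np.hstack([cv2.resize(f["image"],(400,300)),cv2.resize(g["image"][120:300,180:420],(400,300))])[:,:,::-1])
t=cams.grab_frame("top");cv2.imwrite("pics/t8.png",t["image"][:,:,::-1])
```

```text
t 17.1 pos [0.4214 0.1655 0.2246] zang -1.8843 ydir [-0.001 -0.    -1.   ] F [ 0.  -0.3  0.2] w 0.174 j [ 0.21 -0.37  2.02  0.    1.49  2.09]
```

View pics/w8.png

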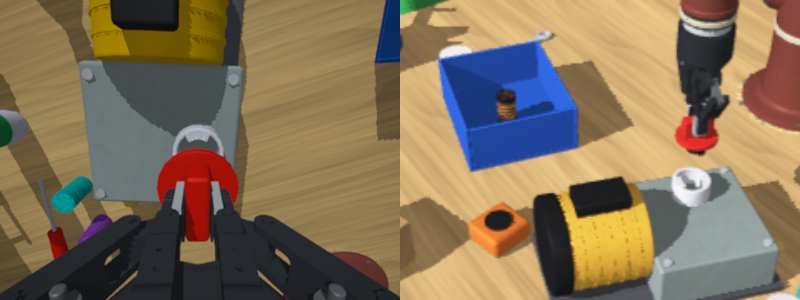

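View pics/t8.png

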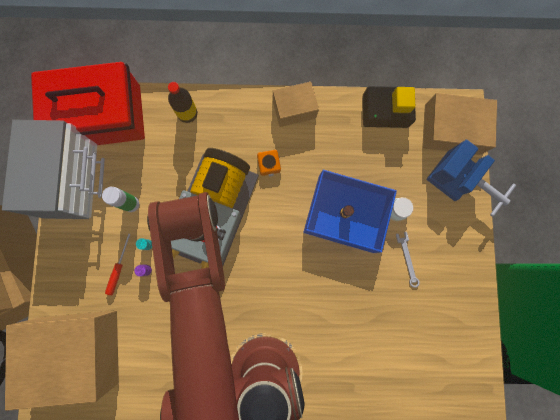

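The cap hangs upright in the jaws at (697,133) above the open white neck at (691,185). The strainer is in the crate at (347,211) in the top view, and the bystanders haven't moved. Handing in.

Run:
```python
from plant import workorder
print(workorder.job_done())
from h import *
st()
```

```text
the job is handed in; nothing more can be done
None
the job is handed in; nothing more can be done
```

I put the spent strainer in the blue crate and released it. I then turned the red cap about 88° the way it gave, lifted it off, and handed the job in at about 17 s with the cap still in the gripper.

**Last checks before hand-in:**
- **Cap:** the gripper had risen 79 mm from the grasp with the opening unchanged at about 15 mm. The tool pointed straight down and the cap hung upright in the pictures, over the empty neck.
- **Strainer:** it stood inside the crate, clear of the fingers.
- **Bystanders:** they looked unmoved in the top view, judged by eye rather than measured.

**Not tested or measured:**
- **The other turning direction:** I didn't turn the cap that way. The first way went past the 3–10° range of the hard stop with almost no torque, so it had to be the way it loosens.
- **Grip force on the cap:** I had no direct reading. I judged it held from the steady opening and the pictures.

No check failed or disagreed. The state read after hand-in was refused, so nothing was checked during the judged second.

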